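Set and clamp the grill's air vent

TASK

Get the charcoal grill's air right for the fire: push with a fingertip to turn the orange pointer arm, either way round, until its tip lies over the white mark, then push the blue clamp lever fully across (anticlockwise from above) to its other stop to fix the setting. Only push gently: do not lift, shove or drag the grill, leave everything else on the table and on the grill alone, and finish clear with the pointer still on the white mark.

Things in the scene. Friction and masses are not known exactly. Their poses are not given: they have to be found in the camera images.
- grill: green tabletop charcoal grill on four feet with a flat closed dark cover, loose on the table, about 6 kg; cover 270 mm (its x) by 440 mm (its y), top face 120 mm above the table; origin at the centre of its underside, x away from the robot and y to the robot's left at zero yaw. Everything is pushed from above the cover.
- vent_hub (a point): point on the cover's top face on the vertical pivot axis of the orange pointer, at grill x 0, y +85 mm. The pivot's steel hub is 34 mm in diameter and rises 34 mm above the cover.
- pointer_tip (a point): tip of the orange pointer arm, 90 mm from the pivot axis, 18 mm above the cover (mid-height). The arm runs straight out from the hub: 14 mm wide to 78 mm from the axis, then 8 mm wide to its end at 93 mm; upright sides from 9 to 27 mm above the cover. It turns all the way round either way about the vertical axis and stays where left (about 2 N at 70 mm moves it).
- pointer (a joint): angle of the pointer arm in rad, growing anticlockwise seen from above; 0 when it points along the grill's +x. It starts near 0 and is free to about 7 rad (more than a full turn) either way.
- vent_mark (a point): point in the white mark, 90 mm from the pointer's axis, on the cover. The mark is a radial bar 20 mm wide, 81 to 115 mm from the axis, on a flat black scale ring (236 mm diameter), at a different place round it each time. The ring cannot be moved by hand. The small red mark straight opposite is the shut setting, not wanted; pale dots are plain divisions.
- clamp_pivot (a point): point on the cover's top face on the vertical pivot axis of the blue clamp lever, at grill x 0, y -75 mm; its steel boss is 32 mm in diameter, 30 mm high
- clamp_tip (a point): centre of the round end (20 mm ball) of the blue clamp lever, 78 mm from its pivot axis and 18 mm above the cover; the lever is a straight bar 12 mm wide, from 9 to 27 mm above the cover, and runs outwards from the pivot
- clamp (a joint): angle of the clamp lever in rad, anticlockwise from above positive: 0 = free (points to the grill's -y turned 0.8 rad towards -x, i.e. right and towards the robot), 1.6 = hard stop, clamped (-y turned 0.8 rad towards +x, right and away from the robot). Starts at 0 to 0.3. About 2 N at 60 mm moves it; no spring, it stays where left, and does not really hold the pointer. Brass rivets mark the stops.
- tin: copper-coloured spice tin, cylinder 38 mm diameter, 55 mm tall, standing on a far corner of the grill cover; origin at the centre of its underside
- matchbox: plain cardboard matchbox 36 x 52 x 16 mm lying on the far edge of the grill cover; origin at the centre of its underside
- water: green-tinted water bottle with a blue cap, 84 mm diameter, 250 mm tall; origin at the centre of its underside
- tub: yellow tub with lid, 90 mm diameter, 55 mm tall; origin at the centre of its underside
- pot: open steel pot, 190 mm diameter, 120 mm tall; origin at the centre of its underside
- mug: blue mug, 80 mm diameter, 90 mm tall; origin at the centre of its underside
Not all that is in view belongs to the job. Several things look just like the water: the one meant starts farthest to the robot's left.

How it is judged:
By the outcome, as a careful person would: the job done as asked, in the order asked, and still so for the second after the job is handed in, with the robot touching nothing.
It also fails if it takes over 58 s, if anything falls off the work surface, if the arm or the gripper's body presses on something with over 40 N, if the wrist force passes 120 N, or if a joint passes its speed limit or range.

ROBOT

A 6-joint arm with a two-finger parallel gripper is mounted at the origin on the work surface. World frame = base frame: x ahead of the robot, y to its left, z up, the work surface at z = 0. Lengths are in mm, angles in rad, forces in N, time in s.
With the tool pointing down it reaches from about 350 to 925 mm from the base axis. Payload 6.4 kg.
Tool frame: the origin (TCP) lies between the finger pads; the fingertips stand 11 mm ahead of it and the grasp point (between the pads) lies 8 mm behind it; z points along the fingers, y is the direction in which the jaws open and shut (so a half turn about z gives the same grasp; the last joint's range is limited). The gripper opens to 85 mm and grips with 20 to 120 N. Pads are 22 mm wide; open, the fingers measure 114 mm over their backs; the gripper's body (76 mm by 85 mm) begins 54 mm behind the grasp point. The pads swing forward as they close: fully open they stand 13 mm farther back than shut.
Start: joints at [-0.174, 0.245, 1.558, -0, 1.339, -0.174], TCP at [650.011, 0.004, 212.69] pointing down, gripper open.
Joint ranges: [-3.13, 3.13], [-1.02, 2.26], [0.13, 2.54], [-0.95, 4.09], [0.21, 2.88], [-2.74, 2.74]. Speed limits (rad/s): [2.57, 2.57, 3.14, 3.14, 3.14, 3.14].

INTERFACE

Orientations are given as a unit quaternion [w, x, y, z].
In Python, from bench import ctrl gives the robot as it stands. The module is installed in compiled form; this text tells all that it offers.
- The arm moves only by the tool apply_moves, never from a script. Its argument "commands" is a list of rows, each a list of 5 numbers: the shift along the tool's x, y, z in mm, then the turn about the tool's z in degrees, then the opening in per cent of the stroke, from 0 (shut) to 100 (fully open). In form: [[tx, ty, tz, yaw, gripper], ...]. A call has 1 to 10 rows; each row is the pose to reach, as a shift and turn from the pose commanded when the call began, along the tool's axes at that moment; what a row does not reach only later rows make up. A row lasts 1/12 s, in which the tool goes at most 41.7 mm and 7.16 degrees, less where a joint would pass 70% of its speed; a pose out of reach is approached as far as the arm can. A call with a gripper value outside its range is refused whole. The fingers move at their own pace and stop on an object; "squeeze" is the grip in N (left out, the last holds). Time passes only in rows, so rows that repeat a pose let the fingers close. It gives the time, the measured TCP pose, the force and the opening at its end, in the units of the state.
- ctrl.sense(): the state, without advancing time (a new reading comes with each control period).
- ctrl.camera(name): name is "scene" or "side" or "wrist"; returns a dict with "image" (420x560x3 uint8, red, green, blue), "range_z" (420x560 float32, mm along the optical axis (not along the pixel's ray), 0 where there is no reading), "K" (3x3 intrinsics, pixels), "R" (3x3) and "t" (3): a world point X has camera coordinates R X + t. Camera axes: x right, y down, z forward; pixel columns grow to the right and rows downward; lengths in mm; the calibration is good to about 2 mm. The wrist camera is an equidistant fisheye: a pixel r from the principal point sees the ray r / f radians off the axis. A picture is of the moment at which its call begins.
- ctrl.finish_job(): hands the job in, once; it reports no verdict.
The state is a dict: "clock": time; "q": joint angles; "joint_velocities": joint speeds; "effort": joint torques, N m; "tool_pos": TCP position; "eef_rot": TCP orientation; "force": force on the tool from outside, world axes, zero at the start; "moment": the same for the moment, N m; "width": opening from 0.0 (shut) to 1.0 (fully open).
Only numpy, scipy, OpenCV 4.12 (cv2) and the standard library are available. Lean on these libraries where they do the work, as an engineer would, in place of code of your own. Each camera call takes 0.05 s, during which the arm holds its last target. There are 200 camera calls.

## Working session

There is one attempt and no reset: what is moved stays moved. The work goes in short steps, Python scripts to look and compute and a tool call to move; the robot and the scene stay as the last step left them, time stands still between calls to the robot, and variables do not carry over. Pictures are saved under pics/ and viewed, about 8 in all and at most 12, crops included, and the job is handed in when it is done.

Besides the shell and the picture viewer there is one more tool, called as name([rows], argument=value, ...), one row to a line, values as JSON. apply_moves: Moves the arm, as the interface text tells. Its arguments: {"type":"object","properties":{"commands":{"type":"array","items":{"type":"array","items":{"type":"number"}}},"squeeze":{"type":"number"}},"required":["commands"]}

```bash
mkdir -p pics
cat > h.py <<'E'
import numpy as np, cv2
from bench import ctrl
def ray(c,u,v,z):
    K=c['K'];d=np.linalg.inv(K)@[u,v,1.];R=np.array(c['R']);t=np.array(c['t'])
    o=-R.T@t;w=R.T@d;return o+w*(z-o[2])/w[2]
def proj(c,X):
    p=np.array(c['R'])@np.array(X,float)+c['t'];p=np.array(c['K'])@p;return p[:2]/p[2]
E
python3 - <<'E'
from h import *
for n in("scene","side"):
    c=ctrl.camera(n);cv2.imwrite(f"pics/{n}0.png",c['image'][:,:,::-1]);print(n,-np.array(c['R']).T@c['t'])
    np.savez(f"{n}0.npz",**c)
s=ctrl.sense();print(s['clock'],s['tool_pos'],s['eef_rot'],s['force'],s['width'])
E
```

```text
scene [1289.38938801 -400.21149117 1351.87868833]
side [ -70.14973179  730.39023746 1009.15033109]
0.1 [6.49482314e+02 1.10684891e-01 2.11710332e+02] [-6.98350016e-04  7.07100815e-01  7.07112238e-01 -4.83098967e-04] [-0.44935684  0.16096619 -0.17392756] 0.9991158946720426
```

View pics/scene0.png

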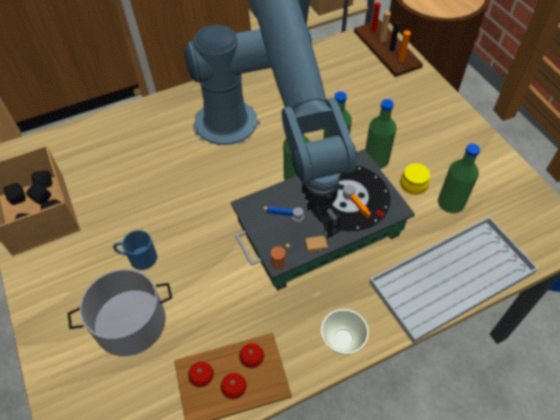

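View pics/side0.png

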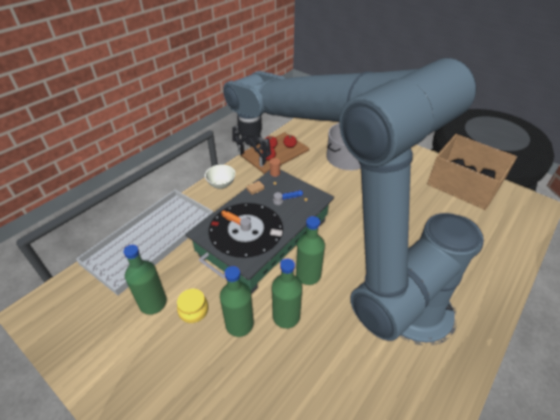

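The scene view shows the pointer at (360,205), the clamp lever at (280,211) and the red mark at (380,213), with bottles close to the grill on the robot's side. The side view shows the white mark at about (276,233) and the pointer at (233,217).

```bash
cat >> h.py <<'E'
def blobs(c,lo,hi,z,roi,amin=4):
    h=cv2.cvtColor(c['image'],cv2.COLOR_RGB2HSV);m=cv2.inRange(h,np.array(lo),np.array(hi))
    k=np.zeros_like(m);x0,y0,x1,y1=roi;k[y0:y1,x0:x1]=255;m&=k
    n,l,s,ce=cv2.connectedComponentsWithStats(m);out=[]
    for i in range(1,n):
        if s[i,4]>=amin:
            v,u=np.nonzero(l==i);P=np.array([ray(c,a,b,z)[:2] for a,b in zip(u,v)]);out.append((s[i].tolist(),ce[i].round(1),P.mean(0).round(1),P))
    return sorted(out,key=lambda o:-o[0][4])
E
python3 - <<'E'
from h import *
L=lambda n:dict(np.load(n+"0.npz"))
sc,si=L("scene"),L("side")
def show(t,b):
    for o in b[:4]:
        P=o[3];w,v=np.linalg.eigh(np.cov(P.T)) if len(P)>3 else (0,np.eye(2)); d=v[:,1];pr=(P-P.mean(0))@d
        print(t,o[0],o[1],o[2],'dir',d.round(2),'ends',(P.mean(0)+d*pr.min()).round(),(P.mean(0)+d*pr.max()).round())
for n,c,roi in(("sc",sc,(225,150,420,290)),("si",si,(180,150,340,290))):
    show(n+" orange",blobs(c,(5,180,130),(20,255,255),147,roi))
    show(n+" blue",blobs(c,(100,150,80),(125,255,255),147,roi))
    show(n+" red",blobs(c,(0,150,60),(4,255,255),121,roi))
    show(n+" white",blobs(c,(0,0,190),(180,60,255),121,roi))
    show(n+" brass",blobs(c,(20,100,100),(32,255,255),121,roi,2))
    # cover by depth
    K=c['K'];v,u=np.mgrid[0:420,0:560];z=c['range_z'];X=np.stack([(u-K[0,2])*z/K[0,0],(v-K[1,2])*z/K[1,1],z],-1)
    W=(X-c['t'])@np.array(c['R'])
    m=(abs(W[...,2]-120)<5)&(z>0)&(abs(W[...,0]-650)<260)&(abs(W[...,1])<330)
    m=cv2.morphologyEx(m.astype(np.uint8),cv2.MORPH_OPEN,np.ones((3,3)))
    P=W[m>0][:,:2].astype(np.float32);print(n,'cover',cv2.minAreaRect(P),len(P))
    m=(W[...,2]>150)&(W[...,2]<262)&(z>0)&(np.abs(W[...,0]-550)<250)&(np.abs(W[...,1])<500)
    h=cv2.cvtColor(c['image'],cv2.COLOR_RGB2HSV);b=cv2.inRange(h,(105,150,120),(118,255,255))>0
    nn,l,s,ce=cv2.connectedComponentsWithStats((m&b&(W[...,2]>225)).astype(np.uint8))
    for i in range(1,nn):
        if s[i,4]>5: print('cap',ce[i].round(),W[l==i].mean(0).round())
for n,c,roi in(("sc",sc,(225,140,425,290)),("si",si,(170,150,340,300))):
    x0,y0,x1,y1=roi;cv2.imwrite(f"pics/{n}crop.png",cv2.resize(c['image'][y0:y1,x0:x1,::-1],None,fx=4,fy=4,interpolation=2))
E
```

```text
sc orange [351, 195, 19, 20, 120] [360.2 204.6] [595.5 163.6] dir [-0.99 -0.13] ends [633. 169.] [558. 158.]
sc blue [267, 206, 26, 10, 153] [279.3 210.7] [515.5 -42.4] dir [0.59 0.81] ends [496. -69.] [536. -15.]
sc red [376, 210, 9, 7, 41] [380.  212.9] [629.3 209.7] dir [-0.95 -0.32] ends [639. 213.] [620. 206.]
sc white [393, 284, 5, 6, 15] [394.8 286. ] [836.8 123.5] dir [-0.36  0.93] ends [840. 116.] [834. 131.]
sc white [399, 281, 6, 4, 10] [401.7 282.9] [837.2 143.8] dir [0.26 0.97] ends [835. 137.] [839. 150.]
sc white [386, 287, 5, 3, 9] [388.1 288.4] [835.2 104.8] dir [0.21 0.98] ends [834.  99.] [836. 109.]
sc white [417, 287, 3, 3, 5] [417.8 288.2] [867.6 171.6] dir [-0.32  0.95] ends [869. 169.] [866. 176.]
sc brass [282, 150, 138, 140, 5169] [374.7 237.1] [685.2 162.8] dir [-0.5   0.87] ends [822. -75.] [518. 455.]
sc brass [225, 150, 59, 140, 4381] [246.3 210.5] [ 448.9 -111.6] dir [-0.88  0.48] ends [ 671. -232.] [259.  -8.]
sc brass [242, 236, 15, 23, 118] [249.  246.9] [ 568.3 -157.6] dir [-1.  0.] ends [ 606. -158.] [ 529. -158.]
sc brass [285, 243, 5, 5, 17] [287
[... 968 characters left out ...]
6] [791.8  19.7] dir [-0.63  0.77] ends [828. -24.] [755.  65.]
si white [180, 211, 23, 20, 113] [190.5 219.5] [700.1 246.7] dir [-0.06  1.  ] ends [703. 199.] [697. 299.]
si white [252, 218, 10, 13, 78] [256.2 223.8] [524.5 127.1] dir [-0.92  0.4 ] ends [552. 115.] [497. 139.]
si white [236, 232, 17, 7, 78] [244.3 235.5] [519.6 187.6] dir [-0.85 -0.53] ends [541. 201.] [499. 174.]
si brass [186, 288, 13, 2, 21] [192.2 288.6] [496.  419.1] dir [-0.77 -0.64] ends [509. 430.] [484. 409.]
si cover ((539.0890502929688, 75.83749389648438), (272.2607421875, 442.408935546875), 0.4783432185649872) 6701
cap [313. 222.] [324. 111. 248.]
cap [131. 251.] [620. 487. 248.]
cap [232. 273.] [373. 374. 249.]
```

View pics/sicrop.png

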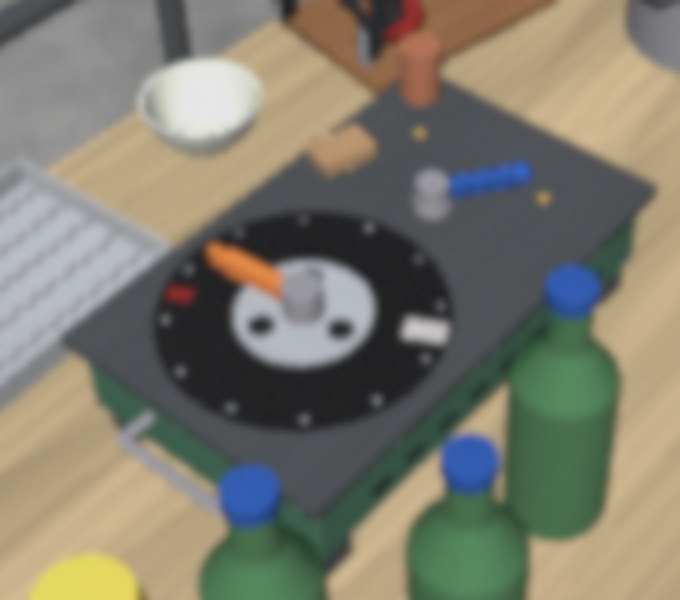

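White is opposite red, so it sits at about -2.63 rad. The pointer is at about 0.1 rad, so clockwise is the shorter way round. I'll shut the fingers and move to the pointer's anticlockwise side, staying high.

apply_moves([
  [35,-9,0,0,0],
  [70,-18,0,0,0],
  [110,-28,0,0,0],
  [150,-38,0,0,0],
  [198,-51,0,0,0],
  [198,-51,10,0,0],
  [198,-51,30,0,0],
  [198,-51,40,0,0],
  [198,-51,40,0,0],
  [198,-51,40,0,0],
])

```text
clock: 0.93
tool_pos: [598.6, 197.2, 171.6]
eef_rot: [-0.001, 0.707, 0.707, -0.001]
force: [-0.3, -0.2, -0.2]
width: -0.0
```

Run:
```python
from h import *
s=ctrl.sense();print(s['clock'],s['tool_pos'],s['force'],s['width'])
c=ctrl.camera("side");d=ctrl.camera("scene");w=ctrl.camera("wrist")
print(w['K'],-np.array(w['R']).T@w['t'])
np.savez("wrist1.npz",**w)
for n,i in(("w1",w),):cv2.imwrite(f"pics/{n}.png",i['image'][:,:,::-1])
def cr(c):
    u,v=proj(c,[590,170,150]).astype(int);return cv2.resize(c['image'][v-70:v+70,u-70:u+70,::-1],(560,560)) if 0 else cv2.resize(c['image'][v-70:v+70,u-50:u+50,::-1],(400,560))
cv2.imwrite("pics/c1.png",np.hstack([cr(c),cr(d)]))
for n,cc in(("side",c),("scene",d)):
    print(n,[ (z,proj(cc,[s['tool_pos'][0],s['tool_pos'][1],z]).round(1)) for z in (148,161)],proj(cc,[590,170,150]).astype(int))
```

```text
0.9333 [598.61401087 197.17028146 171.5695249 ] [-0.30478572 -0.18470057 -0.22089092] -0.0003044163550954444
[[325.1922621    0.         282.7991484 ]
 [  0.         325.1922621  208.22098015]
 [  0.           0.           1.        ]] [598.46476001 267.53044763 334.78305683]
side [(148, array([223.1, 219.4])), (161, array([222.7, 216.5]))] [231 215]
scene [(148, array([371.4, 200.7])), (161, array([372. , 197.9]))] [361 201]
```

View pics/c1.png

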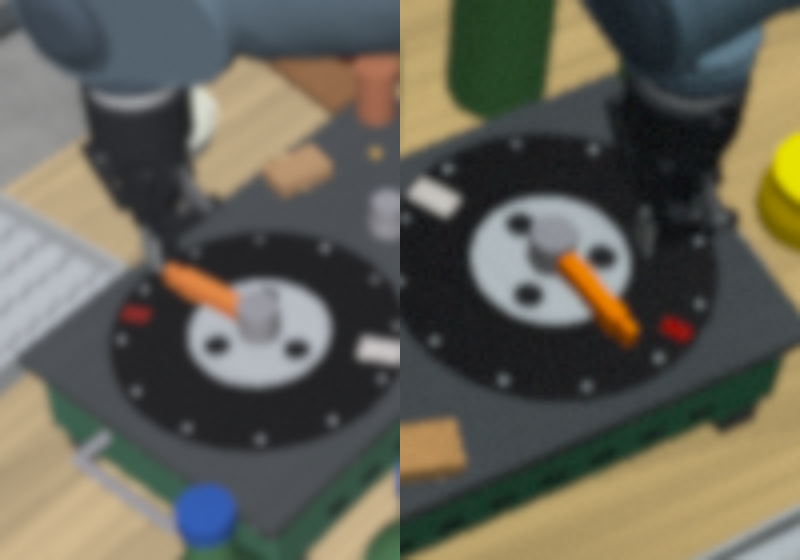

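View pics/w1.png

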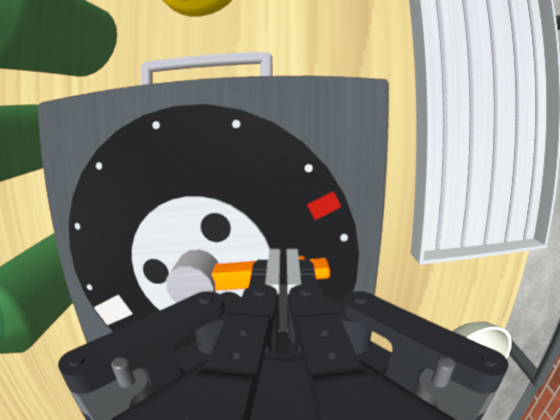

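The wrist view is clear: white mark at (113,308), red mark at (324,206), hub top at (195,275), and pointer running from about (215,275) to (328,268) under the fingertips at (283,265). I'll use it for measuring.

```bash
cat >> h.py <<'E'
def fray(c,u,v,z):
    K=c['K'];a=(np.array([u,v])-[K[0,2],K[1,2]])/K[0,0];r=np.hypot(*a)
    d=np.r_[a/max(r,1e-9)*np.sin(r),np.cos(r)];R=np.array(c['R']);o=-R.T@c['t'];w=R.T@d
    return (o+w*(z-o[2])/w[2])
def fpt(c,u,v):
    K=c['K'];a=(np.array([u,v])-[K[0,2],K[1,2]])/K[0,0];r=np.hypot(*a)
    d=np.r_[a/max(r,1e-9)*np.tan(r),1]*c['range_z'][int(v),int(u)];return np.array(c['R']).T@(d-c['t'])
def wb(c,lo,hi,z,amin=20):
    m=cv2.inRange(cv2.cvtColor(c['image'],cv2.COLOR_RGB2HSV),np.array(lo),np.array(hi))
    n,l,s,ce=cv2.connectedComponentsWithStats(m);out=[]
    for i in range(1,n):
        if s[i,4]>=amin:
            v,u=np.nonzero(l==i);P=np.array([fray(c,a,b,z)[:2] for a,b in zip(u,v)])
            if np.hypot(*(P.mean(0)-[540,90]))<230: out.append((s[i,4],ce[i].round(),P))
    return sorted(out,key=lambda o:-o[0])
OR=((5,180,120),(20,255,255));RED=((0,180,80),(4,255,255));WH=((0,0,200),(180,40,255));BL=((100,150,60),(125,255,255))
E
python3 - <<'E'
from h import *
w=dict(np.load("wrist1.npz"))
for u,v in((274,252),(274,270),(274,282),(292,270),(196,290),(113,308),(324,206),(60,150)):print(u,v,fpt(w,u,v).round(1))
for n,k,z in(("or",OR,147),("red",RED,121),("wh",WH,121)):
    for a,ce,P in wb(w,*k,z)[:3]:print(n,a,ce,P.mean(0).round(1),P.min(0).round(),P.max(0).round())
print(fray(w,195,275,154))
E
```

```text
274 252 [594.5 208.4 201.2]
274 270 [594.9 208.3 218.9]
274 282 [595.1 207.7 227.7]
292 270 [602.1 207.5 217.4]
196 290 [541.7 159.8 154.9]
113 308 [451.5 116.4 122.6]
324 206 [626.6 207.4 122.4]
60 150 [425.1 253.  121. ]
or 456 [233. 271.] [565.8 170.7] [552. 156.] [580. 177.]
or 243 [321. 267.] [622.8 173.7] [616. 165.] [629. 180.]
or 21 [301. 257.] [610.2 180.5] [609. 179.] [612. 182.]
red 532 [324. 205.] [626.6 207.4] [615. 198.] [638. 217.]
wh 7774 [190. 245.] [529.2 176.2] [480. 119.] [588. 214.]
wh 1130 [208.  61.] [548.4 306.6] [501. 295.] [590. 311.]
wh 602 [113. 310.] [449.4 113.2] [430.  97.] [468. 128.]
[542.0378511  170.55474843 154.        ]
```

Run:
```python
from h import *
w=dict(np.load("wrist1.npz"))
for v in range(236,256,2):print(v,fpt(w,274,v).round(1),fpt(w,292,v).round(1))
print([ (u,fpt(w,u,254).round(0).tolist()) for u in range(262,304,3)])
```

```text
236 [592.2 185.2 121.1] [604.9 185.6 122.3]
238 [592.2 183.5 120.7] [604.9 183.7 121.3]
240 [592.2 182.2 121.1] [604.9 182.5 121.9]
242 [592.2 180.9 121.8] [605.  180.5 120.9]
244 [592.2 179.5 122.2] [604.9 179.3 121.8]
246 [592.2 177.8 121.8] [605.  177.7 121.6]
248 [592.2 176.4 122.1] [605.  176.1 121.5]
250 [594.4 207.9 198. ] [602.6 208.2 198.6]
252 [594.5 208.4 201.2] [602.6 207.9 200.1]
254 [594.5 208.4 203.5] [602.5 208.  202.7]
[(262, [584.0, 173.0, 124.0]), (265, [586.0, 173.0, 125.0]), (268, [592.0, 208.0, 203.0]), (271, [593.0, 208.0, 203.0]), (274, [595.0, 208.0, 203.0]), (277, [596.0, 208.0, 203.0]), (280, [597.0, 209.0, 204.0]), (283, [599.0, 208.0, 202.0]), (286, [600.0, 208.0, 203.0]), (289, [601.0, 208.0, 203.0]), (292, [603.0, 208.0, 203.0]), (295, [604.0, 208.0, 202.0]), (298, [609.0, 171.0, 122.0]), (301, [611.0, 171.0, 121.0])]
```

Depth puts the fingertip well above where the text would (z about 185–197, against 161). I'll come down in steps, clear of the pointer, and check.

apply_moves([
  [0,0,8,0,0],
  [0,0,16,0,0],
  [0,0,16,0,0],
])

```text
clock: 1.33
tool_pos: [597.9, 197.6, 154.5]
eef_rot: [-0.001, 0.707, 0.707, -0.001]
force: [-0.4, 0.2, -0.9]
width: 0.003
```

```bash
cat > look.py <<'E'
from h import *
import sys
n=sys.argv[1];s=ctrl.sense();print(s['clock'],s['tool_pos'].round(1) if hasattr(s['tool_pos'],'round') else s['tool_pos'],np.round(s['force'],1),s['width'])
w=ctrl.camera("wrist");np.savez(f"{n}.npz",**w);cv2.imwrite(f"pics/{n}.png",w['image'][:,:,::-1])
# finger tip depth along column through fingers
for u in(274,292):
    prev=None
    for v in range(225,275):
        p=fpt(w,u,v)
        if abs(p[1]-s['tool_pos'][1])<16 and p[2]>125: print('tip',u,v,p.round(1));break
for nm,k,z in(("or",OR,147),("red",RED,121),("wh",WH,121),("blue",BL,147)):
    for a,ce,P in wb(w,*k,z)[:3]:
        m=P.mean(0);d=m-np.array([539.5,160]);print(nm,a,ce,m.round(1),'r',np.hypot(*d).round(1),'ang',np.arctan2(d[1],d[0]).round(3))
E
python3 look.py w2
```

```text
1.3333 [597.9 197.6 154.5] [-0.4  0.2 -0.9] 0.0030287647281223525
tip 274 249 [592.6 208.8 179. ]
tip 292 249 [600.9 208.2 177.7]
or 519 [230. 284.] [564.7 171.9] r 27.9 ang 0.442
or 320 [326. 280.] [622.1 174.4] r 83.8 ang 0.173
red 626 [330. 214.] [626.5 207.6] r 99.2 ang 0.501
wh 7812 [185. 251.] [528.9 180.4] r 23.0 ang 2.05
wh 1276 [204.  57.] [548.6 306.1] r 146.4 ang 1.509
wh 626 [105. 322.] [449.  113.1] r 102.0 ang -2.664
```

apply_moves([
  [0,0,6,0,0],
  [0,0,12,0,0],
  [0,0,12,0,0],
])

```text
clock: 1.63
tool_pos: [598.1, 197.9, 142.9]
eef_rot: [-0.001, 0.707, 0.707, -0.001]
force: [0.2, 0.8, 0.7]
width: -0.001
```

```bash
python3 look.py w3|head -3
python3 - <<'E'
from h import *
p=ctrl.sense()['tool_pos'];o=[]
for n in("side","scene"):
    c=ctrl.camera(n);u,v=proj(c,[590,180,145]).astype(int);im=cv2.resize(c['image'][v-30:v+30,u-40:u+40,::-1],(640,480),interpolation=2)
    for z,col in((120,(0,255,255)),(p[2]-11,(0,0,255)),(p[2]+25,(255,0,255))):
        q=(proj(c,[p[0],p[1],z])-[u-40,v-30])*8+4;cv2.drawMarker(im,tuple(int(t) for t in q),col,0,14,1)
    o.append(im[:, 120:520])
cv2.imwrite("pics/c3.png",np.hstack(o))
w=np.load("w3.npz")['image'][:,:,::-1]
E
```

```text
1.6333 [598.1 197.9 142.9] [0.2 0.8 0.7] -0.0013408958650733584
tip 274 249 [592.8 209.1 167.5]
tip 292 249 [601.  209.  167.2]
```

View pics/c3.png

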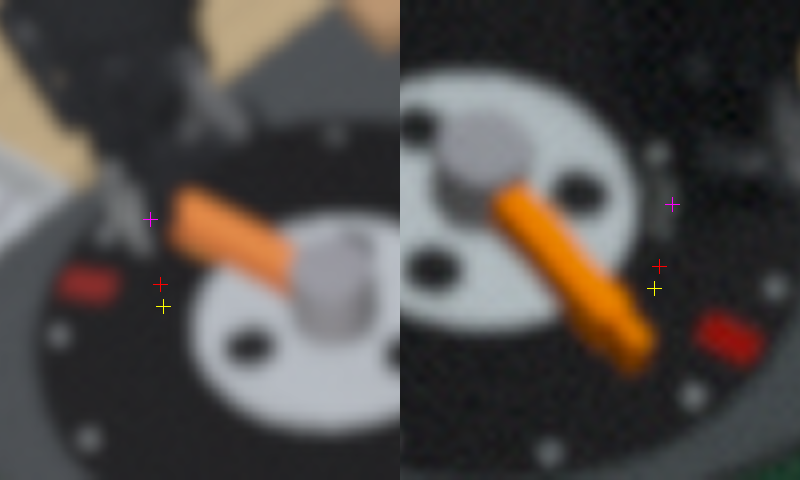

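I can't tell from the pictures whether the tip is low enough. A small sideways push toward the pointer will show it.

apply_moves([
  [-5,0,0,0,0],
  [-10,0,0,0,0],
  [-15,0,0,0,0],
  [-20,0,0,0,0],
  [-25,0,0,0,0],
  [-25,0,0,0,0],
])

```text
clock: 2.28
tool_pos: [599.1, 171.9, 144.8]
eef_rot: [0.0, 0.708, 0.707, -0.0]
force: [-0.2, 0.2, -0.7]
width: 0.002
```

```bash
python3 look.py w4
```

```text
2.2833 [599.1 171.9 144.8] [-0.2  0.2 -0.7] 0.0016810709037875494
tip 274 240 [592.7 172.4 131.5]
tip 292 239 [603.  173.5 132.7]
or 1750 [274. 250.] [593.  172.9] r 55.0 ang 0.236
red 738 [332. 176.] [626.7 207.8] r 99.4 ang 0.501
wh 11530 [176. 230.] [529.2 173. ] r 16.6 ang 2.24
wh 4326 [455. 139.] [709.1 232. ] r 184.3 ang 0.401
wh 1093 [199.  20.] [549.  301.8] r 142.1 ang 1.504
```

The fingers passed over the pointer without touching, so the real tip is higher than stated. I'll measure it again here.

Run:
```python
from h import *
w=dict(np.load("w4.npz"))
for v in range(236,300,4):print(v,fpt(w,274,v).round(0),fpt(w,283,v).round(0),fpt(w,292,v).round(0))
```

```text
236 [592. 171. 120.] [598. 171. 121.] [603. 171. 122.]
240 [593. 172. 131.] [598. 173. 132.] [603. 173. 134.]
244 [593. 172. 136.] [598. 173. 138.] [603. 173. 140.]
248 [593. 172. 142.] [598. 172. 143.] [603. 173. 145.]
252 [594. 183. 173.] [598. 182. 171.] [602. 183. 173.]
256 [594. 183. 176.] [598. 183. 176.] [602. 182. 176.]
260 [594. 182. 179.] [598. 183. 180.] [602. 183. 180.]
264 [594. 183. 184.] [598. 183. 185.] [602. 182. 183.]
268 [594. 182. 187.] [598. 183. 188.] [602. 183. 188.]
272 [594. 182. 191.] [598. 182. 190.] [601. 182. 190.]
276 [594. 182. 194.] [598. 183. 195.] [601. 182. 194.]
280 [595. 183. 199.] [598. 182. 197.] [601. 182. 197.]
284 [595. 183. 201.] [598. 183. 202.] [601. 183. 201.]
288 [595. 184. 206.] [598. 180. 200.] [601. 184. 206.]
292 [595. 183. 208.] [598. 180. 202.] [601. 184. 209.]
296 [595. 184. 212.] [598. 178. 202.] [601. 184. 211.]
```

View pics/w4.png

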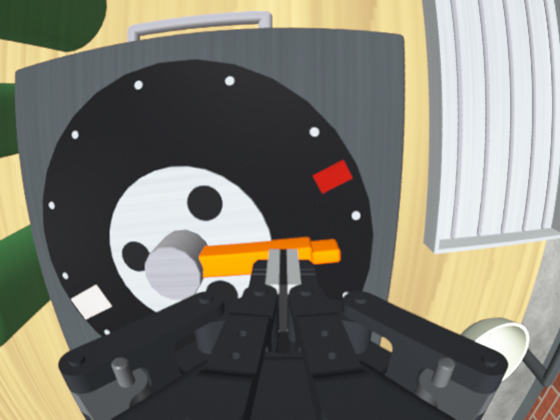

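apply_moves([
  [10,0,0,0,0],
  [20,0,0,0,0],
  [30,0,0,0,0],
  [30,0,6,0,0],
  [30,0,12,0,0],
  [30,0,12,0,0],
])

```text
clock: 2.83
tool_pos: [597.7, 203.2, 130.5]
eef_rot: [-0.001, 0.707, 0.707, -0.001]
force: [-0.3, 0.8, 0.3]
width: -0.001
```

```bash
python3 look.py w5
python3 - <<'E'
from h import *
w=dict(np.load("w4.npz"));w1=dict(np.load("wrist1.npz"))
print('tips',fray(w1,328,267,147),fray(w,338,250,147))
print('links',[(u,v,fpt(w,u,v).round(0).tolist()) for u,v in((215,300),(350,300),(80,370),(480,370),(120,345),(160,325),(400,325),(240,310),(325,310),(262,270))])
E
```

```text
2.8333 [597.7 203.2 130.5] [-0.3  0.8  0.3] -0.0007442809448606947
tip 274 249 [592.4 214.5 155.1]
tip 292 249 [600.7 214.2 154.5]
or 24 [283. 332.] [596.4 160.4] r 56.9 ang 0.006
red 740 [336. 236.] [626.6 207.5] r 99.2 ang 0.499
wh 7362 [174. 266.] [528.9 186.3] r 28.3 ang 1.954
wh 1567 [198.  59.] [550.6 306.2] r 146.7 ang 1.495
wh 192 [ 89. 338.] [445.5 119. ] r 102.5 ang -2.731
tips [627.61965073 173.40893677 147.        ] [627.42683419 172.56630283 147.        ]
links [(215, 300, [575.0, 184.0, 215.0]), (350, 300, [621.0, 183.0, 213.0]), (80, 370, [546.0, 184.0, 255.0]), (480, 370, [649.0, 183.0, 254.0]), (120, 345, [552.0, 184.0, 242.0]), (160, 325, [561.0, 184.0, 231.0]), (400, 325, [633.0, 183.0, 230.0]), (240, 310, [584.0, 183.0, 219.0]), (325, 310, [611.0, 183.0, 220.0]), (262, 270, [589.0, 178.0, 180.0])]
```

The pointer is unmoved at about 0.147 rad, and the tip stands about 24 mm above the reported TCP. I'll go down another 22 mm.

apply_moves([
  [0,0,6,0,0],
  [0,0,12,0,0],
  [0,0,17,0,0],
  [0,0,22,0,0],
  [0,0,22,0,0],
])

```text
clock: 3.3
tool_pos: [598.1, 202.7, 109.0]
eef_rot: [-0.001, 0.707, 0.707, -0.001]
force: [-0.2, 0.6, 0.8]
width: 0.002
```

```bash
python3 look.py w6
```

```text
3.3 [598.1 202.7 109. ] [-0.2  0.6  0.8] 0.002271715597656343
tip 274 249 [592.7 213.2 131.9]
tip 292 249 [601.  213.8 133.2]
or 144 [282. 342.] [596.6 170.5] r 58.1 ang 0.182
or 25 [194. 338.] [553.  170.7] r 17.2 ang 0.67
red 921 [342. 250.] [626.6 207.5] r 99.2 ang 0.499
wh 7324 [157. 277.] [526.2 189.3] r 32.2 ang 1.998
wh 4665 [469. 156.] [696.7 255.4] r 183.9 ang 0.546
wh 1844 [190.  53.] [552.6 305.3] r 145.9 ang 1.481
```

Tip is at z 132, level with the pointer. Now I'll plan the clockwise sweep.

```bash
cat > plan.py <<'E'
import numpy as np
H=np.array([539.5,160]);rho=60
def P(f,c=0):
    n=np.array([-np.sin(f),np.cos(f)]);d=7+6.5*abs(n[0])+11*abs(n[1])+c
    return H+rho*np.array([np.cos(f),np.sin(f)])+d*n
cur=np.array([599,203.])
fs=np.r_[0.15,np.arange(0.05,-2.46,-0.09),-2.5]
for i in range(0,len(fs),10):
    w=np.array([P(f) for f in fs[i:i+10]]);print([[int(round(b)),int(round(a)),0,0,0] for a,b in w-cur],fs[i:i+10][-1]);cur=cur+np.round(w[-1]-cur);print(cur)
E
python3 plan.py
```

```text
[[-15, -3, 0, 0, 0], [-22, 0, 0, 0, 0], [-27, 1, 0, 0, 0], [-32, 2, 0, 0, 0], [-37, 3, 0, 0, 0], [-43, 4, 0, 0, 0], [-48, 3, 0, 0, 0], [-54, 3, 0, 0, 0], [-59, 2, 0, 0, 0], [-65, 0, 0, 0, 0]] -0.6699999999999999
[599. 138.]
[[-5, -3, 0, 0, 0], [-10, -6, 0, 0, 0], [-15, -9, 0, 0, 0], [-20, -13, 0, 0, 0], [-24, -17, 0, 0, 0], [-28, -22, 0, 0, 0], [-31, -28, 0, 0, 0], [-34, -34, 0, 0, 0], [-36, -40, 0, 0, 0], [-38, -46, 0, 0, 0]] -1.5699999999999998
[553. 100.]
[[-1, -4, 0, 0, 0], [-2, -9, 0, 0, 0], [-2, -14, 0, 0, 0], [-2, -19, 0, 0, 0], [-2, -24, 0, 0, 0], [-1, -29, 0, 0, 0], [0, -34, 0, 0, 0], [2, -39, 0, 0, 0], [5, -44, 0, 0, 0], [8, -50, 0, 0, 0]] -2.5
[503. 108.]
```

apply_moves([
  [-8,-2,0,0,0],
  [-15,-3,0,0,0],
  [-19,-2,0,0,0],
  [-23,0,0,0,0],
  [-27,1,0,0,0],
  [-32,2,0,0,0],
  [-37,3,0,0,0],
  [-43,4,0,0,0],
  [-48,3,0,0,0],
  [-48,3,0,0,0],
])

```text
clock: 4.18
tool_pos: [602.3, 153.8, 110.8]
eef_rot: [0.001, 0.707, 0.707, -0.0]
force: [-0.1, 0.2, -0.3]
width: 0.003
```

```bash
python3 look.py w7
python3 - <<'E'
from h import *
c=ctrl.camera("scene")
for o in blobs(c,(5,180,130),(20,255,255),140,(225,150,420,290))[:2]:
    print(o[0],o[2])
E
```

```text
4.1833 [602.3 153.8 110.8] [-0.1  0.2 -0.3] 0.002801283877126222
tip 274 249 [596.9 164.4 134. ]
tip 292 249 [605.2 164.6 134.5]
or 1429 [211. 277.] [569.2 156. ] r 30.0 ang -0.135
or 32 [284. 333.] [601.3 126. ] r 70.5 ang -0.503
red 1123 [337. 152.] [626.7 207.8] r 99.4 ang 0.502
wh 18338 [159. 222.] [534.6 171.7] r 12.6 ang 1.967
wh 6249 [486. 115.] [709.9 231.1] r 184.6 ang 0.395
wh 4096 [468. 134.] [699.7 219. ] r 170.7 ang 0.353
[347, 195, 8, 24, 109] [585.9 141.3]
```

The pointer is moving and the grill is still (red mark unchanged). Carrying on.

apply_moves([
  [-6,0,0,0,0],
  [-11,-1,0,0,0],
  [-17,-3,0,0,0],
  [-22,-6,0,0,0],
  [-27,-9,0,0,0],
  [-32,-12,0,0,0],
  [-37,-16,0,0,0],
  [-41,-20,0,0,0],
  [-45,-25,0,0,0],
  [-48,-31,0,0,0],
])

```text
clock: 5.12
tool_pos: [571.0, 106.4, 111.0]
eef_rot: [0.0, 0.707, 0.707, 0.0]
force: [2.3, 3.0, 0.4]
width: -0.0
```

apply_moves([
  [-3,-6,0,0,0],
  [-5,-12,0,0,0],
  [-7,-18,0,0,0],
  [-8,-23,0,0,0],
  [-9,-28,0,0,0],
  [-9,-33,0,0,0],
  [-9,-38,0,0,0],
  [-9,-43,0,0,0],
  [-8,-48,0,0,0],
  [-8,-48,0,0,0],
])

```text
clock: 5.95
tool_pos: [521.8, 99.0, 110.5]
eef_rot: [-0.0, 0.707, 0.707, -0.001]
force: [0.5, -0.2, 0.3]
width: 0.001
```

```bash
python3 look.py w8
python3 - <<'E'
from h import *
c=ctrl.camera("side")
for o in blobs(c,(5,180,130),(20,255,255),140,(180,150,340,290))[:2]:
    print(o[0],o[2])
E
```

```text
5.95 [521.8  99.  110.5] [ 0.5 -0.2  0.3] 0.000920517373879482
tip 274 249 [516.4 110.1 134.8]
tip 292 249 [524.7 110.1 134.6]
or 1217 [249. 240.] [505.9 118.3] r 53.5 ang -2.249
red 689 [487.  57.] [627.1 208.1] r 99.9 ang 0.502
wh 33542 [317. 129.] [537.  163.7] r 4.5 ang 2.165
wh 3259 [548.  95.] [677.5 194.9] r 142.3 ang 0.248
wh 2090 [149. 229.] [449.9 113.8] r 100.8 ang -2.666
```

apply_moves([
  [1,-4,0,0,0],
  [3,-9,0,0,0],
  [6,-14,0,0,0],
  [9,-20,0,0,0],
  [9,-20,0,0,0],
  [1,-14,0,0,0],
  [-7,-8,0,0,0],
  [-15,-2,0,0,0],
  [-15,-2,0,0,0],
])

```text
clock: 6.8
tool_pos: [522.3, 82.2, 110.8]
eef_rot: [0.0, 0.708, 0.706, -0.0]
force: [0.4, -0.1, 0.9]
width: 0.001
```

```bash
python3 look.py w9
```

```text
6.8 [522.3  82.2 110.8] [ 0.4 -0.1  0.9] 0.0007417172531969326
tip 274 249 [516.9  93.2 134.7]
tip 292 249 [525.2  93.  134.3]
or 918 [212. 193.] [491.5 122. ] r 61.2 ang -2.473
or 107 [191. 174.] [484.4 130.6] r 62.5 ang -2.652
red 659 [484.  26.] [627.  208.3] r 99.9 ang 0.505
wh 32639 [318. 101.] [537.9 160.7] r 1.8 ang 2.715
wh 3049 [547.  86.] [677.7 183.2] r 140.1 ang 0.166
wh 2052 [142. 198.] [448.5 114.3] r 101.8 ang -2.676
```

View pics/w9.png

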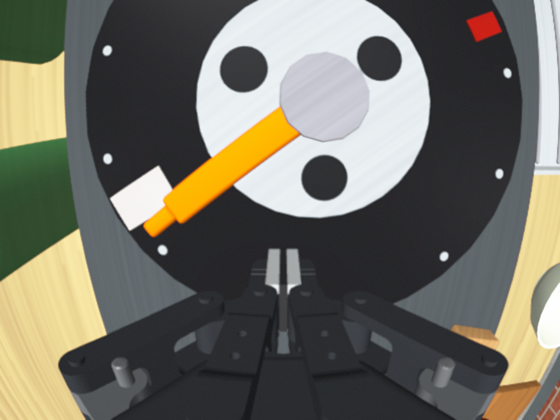

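The pointer lies just short of the white mark: its tip is at (153,228), the mark's corners are (110,200), (160,167), (172,187) and (128,231), and the hub top is at (325,97).

Run:
```python
from h import *
w=dict(np.load("w9.npz"));f=lambda u,v,z:fray(w,u,v,z)[:2]
h=f(325,97,154);t=f(152,228,146);print('hub',h,'tip',t)
red=f(484,26,121);a,b=f(110,200,121),f(160,167,121);c=f(128,231,121);print(a,b,c)
axis=b-a;print('mark edge dir',np.arctan2(axis[1],axis[0]))
mc=(b+c)/2
for H in(h,np.array([539.5,160])):
    g=lambda p:np.arctan2(*(p-H)[::-1]);print(H,'tip',g(t),np.hypot(*(t-H)),'mark',g(mc),g((a+c)/2),'red+pi',g(red)-np.pi)
for n,k,z in(("or",OR,147),):
    P=np.vstack([o[2] for o in wb(w,*k,z)[:2]]);u,s,vt=np.linalg.svd(P-P.mean(0),full_matrices=False);print('dir',np.arctan2(*vt[0][::-1]),P.mean(0))
```

```text
hub [536.29259527 159.72592004] tip [464.03115558 107.09117768]
[429.28387604 113.43301063] [460.66647803 129.92285837] [437.88907181  96.13122548]
mark edge dir 0.4837961969237117
[536.29259527 159.72592004] tip -2.512063898339307 89.3987235365408 mark -2.6490355153370726 -2.650368722526074 red+pi -2.6513133079585347
[539.5 160. ] tip -2.5301499992970276 92.167727314874 mark -2.6615726904443533 -2.661012292704781 red+pi -2.63863293495769
dir -2.5740455783135396 [490.75477142 122.94327318]
```

apply_moves([
  [8,-6,0,0,0],
  [14,-12,0,0,0],
  [20,-16,0,0,0],
  [24,-19,0,0,0],
  [27,-22,0,0,0],
  [30,-24,0,0,0],
  [30,-24,0,0,0],
  [20,-17,0,0,0],
  [8,-7,0,0,0],
  [0,0,0,0,0],
])

```text
clock: 7.68
tool_pos: [522.6, 82.4, 111.0]
eef_rot: [0.0, 0.707, 0.707, 0.0]
force: [-0.7, 0.1, 0.6]
width: -0.0
```

```bash
python3 look.py w10
python3 - <<'E'
from h import *
w=dict(np.load("w10.npz"));P=wb(w,*BL,147)
cv2.imwrite("pics/w10b.png",w['image'][:,:,::-1])
E
```

```text
7.6833 [522.6  82.4 111. ] [-0.7  0.1  0.6] -0.00026276397904697484
tip 274 249 [517.1  93.1 134.3]
tip 292 249 [525.4  93.2 134.6]
or 936 [206. 182.] [489.6 127. ] r 59.8 ang -2.558
or 288 [186. 160.] [482.4 136.3] r 61.8 ang -2.749
red 698 [485.  29.] [627.9 207.2] r 100.3 ang 0.49
wh 32622 [320. 103.] [539.1 159.8] r 0.5 ang -2.726
wh 3010 [548.  88.] [678.6 182.9] r 141.0 ang 0.163
wh 1184 [137. 202.] [445.7 112.3] r 105.2 ang -2.672
```

View pics/w10.png

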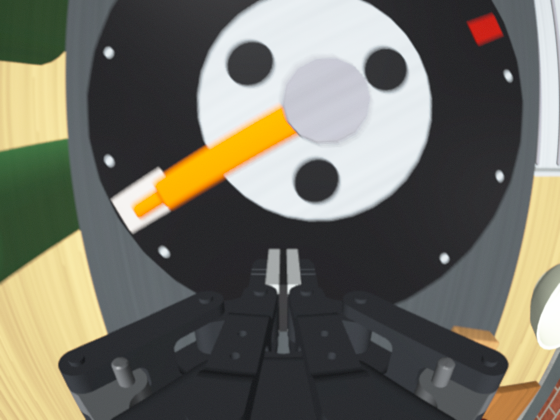

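The tip now lies within the white mark at about (138,212). I'll check the angle with parallax removed and locate the clamp lever.

Run:
```python
from h import *
w=dict(np.load("w10.npz"));f=lambda u,v,z:fray(w,u,v,z)[:2]
h=f(327,99,154);t=f(137,212,147);red=f(485,29,121);print('hub',h,'tip',t)
for H in(h,np.array([538,160])):
    g=lambda p:np.arctan2(*(p-H)[::-1]);print('tip',g(t),np.hypot(*(t-H)),'red+pi',g(red)-np.pi)
for cn in("side0","scene0"):
    c=dict(np.load(cn+".npz"));roi=(270,180,315,205) if cn=="side0" else (260,200,300,222)
    b=blobs(c,(100,150,80),(125,255,255),140,roi)[0];P=b[3]
    u,s,vt=np.linalg.svd(P-P.mean(0),full_matrices=False);pr=(P-P.mean(0))@vt[0];print(cn,P.mean(0),vt[0]*pr.min()+P.mean(0),vt[0]*pr.max()+P.mean(0))
```

```text
hub [537.19248439 159.24265519] tip [458.24273186 114.72365647]
tip -2.628147696600738 90.63666294803367 red+pi -2.657094681882903
tip -2.6252794369934613 91.71242611727959 red+pi -2.659987935833167
side0 [509.67584787 -38.87757709] [491.45731088 -67.9839809 ] [527.56828219 -10.29216331]
scene0 [511.01184898 -40.35340002] [491.20643027 -67.357179  ] [531.23484366 -12.78027539]
```

The pointer is within about 0.03 rad (2.7 mm) of the mark's centreline, well inside it. The clamp lever is at about 0.18. Next I'll raise, cross over and come down on the lever's clockwise side.

apply_moves([
  [0,0,-20,0,0],
  [0,0,-45,0,0],
  [-25,-12,-45,0,0],
  [-55,-25,-45,0,0],
  [-85,-38,-45,0,0],
  [-107,-46,-45,0,0],
  [-107,-46,-45,0,0],
  [-107,-46,-45,0,0],
])

```text
clock: 8.4
tool_pos: [475.2, -24.4, 155.9]
eef_rot: [0.0, 0.708, 0.706, 0.0]
force: [0.4, -0.1, -0.1]
width: -0.0
```

```bash
python3 look.py w11
python3 - <<'E'
from h import *
w=dict(np.load("w11.npz"))
for a,ce,P in wb(w,*BL,147)[:2]:
    u,s,vt=np.linalg.svd(P-P.mean(0),full_matrices=False);pr=(P-P.mean(0))@vt[0];print(a,ce,P.mean(0),vt[0]*pr.min()+P.mean(0),vt[0]*pr.max()+P.mean(0))
E
```

```text
8.4 [475.2 -24.4 155.9] [ 0.4 -0.1 -0.1] -0.0003999049248774366
tip 274 249 [469.8 -14.  178.6]
tip 292 249 [478.1 -13.2 180.4]
or 41 [256.   1.] [460.3 109.1] r 94.2 ang -2.57
wh 1890 [392.  11.] [542.9 116.9] r 43.2 ang -1.492
wh 1574 [396. 202.] [548.   -7.1] r 167.3 ang -1.52
wh 1250 [239.  13.] [447.7 111.4] r 103.8 ang -2.655
blue 2310 [349. 252.] [512.  -30.2] r 192.2 ang -1.714
2310 [349. 252.] [512.04626369 -30.21120372] [527.23540728  -6.96096055] [494.75895642 -56.67313657]
```

View pics/w11.png

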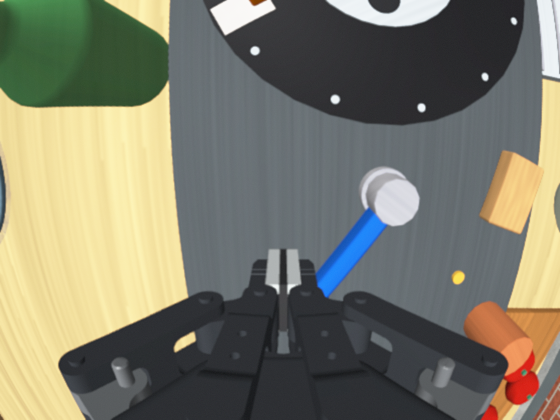

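The lever runs from the boss at (395,200) down-left to about (320,290), and the tool stands on its clockwise side. The tin and matchbox are off to the right.

```bash
python3 - <<'E'
import numpy as np
C=np.array([539.5,0])
def P(c):
    th=-np.pi/2-.8+c;u=np.array([np.cos(th),np.sin(th)]);n=np.array([np.sin(th),-np.cos(th)])
    return C+55*u+(6+6.5*abs(n[0])+11*abs(n[1]))*n
cur=np.array([475,-23.])
for c in np.r_[0:1.6:.1,1.6,1.65,1.7]: d=P(c)-cur;print(round(c,2),'tx',round(d[1]),'ty',round(d[0]))
E
python3 - <<'E'
import sys;sys.path.insert(0,'.')
from h import *
c=dict(np.load("scene0.npz"))
for z in(120,175):print('tin',ray(c,278,257,z))
E
```

```text
0.0 tx -2 ty 12
0.1 tx -7 ty 15
0.2 tx -12 ty 19
0.3 tx -17 ty 23
0.4 tx -21 ty 28
0.5 tx -25 ty 33
0.6 tx -28 ty 39
0.7 tx -30 ty 46
0.8 tx -32 ty 52
0.9 tx -33 ty 56
1.0 tx -34 ty 61
1.1 tx -34 ty 66
1.2 tx -34 ty 71
1.3 tx -33 ty 76
1.4 tx -32 ty 81
1.5 tx -31 ty 86
1.6 tx -29 ty 91
1.65 tx -27 ty 94
1.7 tx -26 ty 96
tin [ 629.85256886 -102.31733255  120.        ]
tin [ 659.29907637 -115.61748854  175.        ]
```

apply_moves([
  [0,0,15,0,0],
  [0,0,30,0,0],
  [0,0,40,0,0],
  [0,0,45,0,0],
  [0,0,45,0,0],
])

```text
clock: 8.87
tool_pos: [474.3, -22.3, 109.4]
eef_rot: [-0.001, 0.707, 0.707, -0.001]
force: [-0.7, 0.0, 0.2]
width: -0.0
```

apply_moves([
  [-5,6,0,0,0],
  [-10,13,0,0,0],
  [-14,21,0,0,0],
  [-21,28,0,0,0],
  [-25,33,0,0,0],
  [-28,39,0,0,0],
  [-30,46,0,0,0],
  [-32,52,0,0,0],
  [-33,56,0,0,0],
  [-34,61,0,0,0],
])

```text
clock: 9.7
tool_pos: [536.0, -57.1, 110.3]
eef_rot: [-0.0, 0.707, 0.707, -0.0]
force: [-3.6, 1.2, 0.3]
width: 0.002
```

apply_moves([
  [0,5,0,0,0],
  [0,10,0,0,0],
  [1,15,0,0,0],
  [2,20,0,0,0],
  [2,22,0,0,0],
  [3,25,0,0,0],
  [3,25,0,0,0],
])

```text
clock: 10.28
tool_pos: [561.9, -54.1, 111.0]
eef_rot: [0.001, 0.707, 0.707, 0.0]
force: [-2.7, 0.1, 0.2]
width: -0.002
```

```bash
cat > lev.py <<'E'
from h import *
import sys
w=dict(np.load(sys.argv[1]+".npz"))
for a,ce,P in wb(w,*BL,147)[:2]:
    u,s,vt=np.linalg.svd(P-P.mean(0),full_matrices=False);d=vt[0]*np.sign(vt[0][0]);m=P.mean(0)-[539.5,0];print('lever',a,ce,P.mean(0).round(1),'dir c',(np.arctan2(d[1],d[0])+np.pi/2+.8).round(3),'pos c',(np.arctan2(m[1],m[0])+np.pi/2+.8).round(3))
E
python3 look.py w12; python3 lev.py w12
```

```text
10.2833 [561.9 -54.1 111. ] [-2.7  0.1  0.2] -0.0016472893647831817
tip 274 249 [556.5 -43.3 134.5]
tip 292 249 [564.8 -43.5 134.2]
wh 4017 [226. 156.] [533.7  -2.2] r 162.3 ang -1.607
wh 1688 [531.  15.] [705.1  89. ] r 180.2 ang -0.405
wh 764 [555. 203.] [734.4 -24.8] r 268.6 ang -0.759
blue 5023 [305. 236.] [570.3 -32.6] r 195.1 ang -1.412
lever 5023 [305. 236.] [570.3 -32.6] dir c 1.553 pos c 1.557
```

apply_moves([
  [1,2,0,0,0],
  [1,3,0,0,0],
  [2,5,0,0,0],
  [2,5,0,0,0],
])

```text
clock: 10.67
tool_pos: [565.5, -52.3, 110.7]
eef_rot: [-0.0, 0.707, 0.707, -0.001]
force: [-6.1, -2.4, 2.0]
width: -0.003
```

```bash
python3 look.py w13|tail -4; python3 lev.py w13
```

```text
wh 3965 [217. 161.] [532.9  -2.5] r 162.7 ang -1.611
wh 1805 [530.  15.] [706.9  89.8] r 181.5 ang -0.397
wh 928 [554. 205.] [736.4 -23.9] r 269.4 ang -0.751
blue 5218 [302. 236.] [572.6 -30.8] r 193.7 ang -1.399
lever 5218 [302. 236.] [572.6 -30.8] dir c 1.607 pos c 1.62
```

apply_moves([
  [1,1,0,0,0],
  [2,2,0,0,0],
  [2,2,0,0,0],
])

```text
clock: 10.97
tool_pos: [565.8, -51.9, 110.6]
eef_rot: [-0.001, 0.707, 0.707, -0.004]
force: [-13.1, -7.7, 5.8]
width: 0.0
```

```bash
python3 look.py w14|grep -E "^[0-9]|red"; python3 lev.py w14
```

```text
10.9667 [565.8 -51.9 110.6] [-13.1  -7.7   5.8] 0.0003967544779522959
lever 5235 [301. 237.] [572.6 -30.6] dir c 1.608 pos c 1.624
```

That's a hard stop: force rose to 15 N with no further motion. I'll back off, lift and check everything.

apply_moves([
  [-4,-4,0,0,0],
  [-10,-11,0,0,0],
  [-12,-16,0,0,0],
  [-12,-16,0,0,0],
  [-12,-16,-25,0,0],
  [-12,-16,-60,0,0],
  [-12,-16,-100,0,0],
  [15,-16,-120,0,0],
  [50,-16,-120,0,0],
  [50,-16,-120,0,0],
])

```text
clock: 11.85
tool_pos: [553.1, 4.0, 233.4]
eef_rot: [0.001, 0.706, 0.709, 0.002]
force: [0.2, 0.7, -1.0]
width: 0.001
```

apply_moves([
  [0,0,0,0,0],
  [0,0,0,0,0],
  [0,0,0,0,0],
])

```text
clock: 12.1
tool_pos: [551.7, -0.6, 229.9]
eef_rot: [-0.0, 0.707, 0.707, -0.0]
force: [0.2, -0.1, -0.3]
width: 0.007
```

```bash
python3 look.py w15; python3 lev.py w15
```

```text
12.1 [551.7  -0.6 229.9] [ 0.2 -0.1 -0.3] 0.006901026259440831
tip 274 249 [546.4  10.4 253.9]
tip 292 225 [557.5 -15.2 146.8]
or 729 [204.  44.] [490.5 127.8] r 58.6 ang -2.559
wh 8425 [497.  47.] [758.3 152.8] r 218.9 ang -0.033
wh 4681 [282.  39.] [549.4 136.2] r 25.8 ang -1.177
wh 1208 [239.   9.] [513.9 164. ] r 25.9 ang 2.985
blue 1391 [311. 245.] [573.7 -32.4] r 195.4 ang -1.395
lever 1391 [311. 245.] [573.7 -32.4] dir c 1.599 pos c 1.614
```

View pics/w15.png

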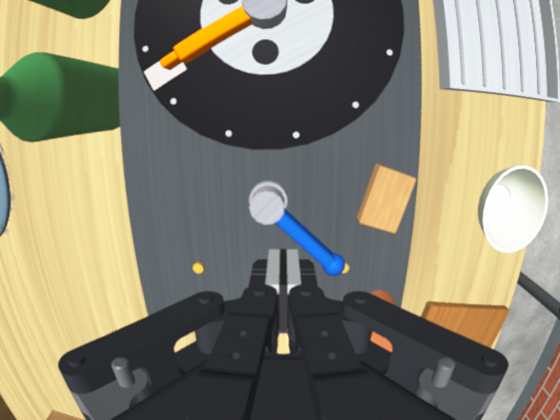

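The lever lies over the far rivet at (345,268). The pointer tip is at about (163,64), near the inner end of the white mark, and parallax is large from here. I'll compute the angle.

Run:
```python
from h import *
w=dict(np.load("w15.npz"));H=np.array([538,160])
g=lambda p:np.arctan2(*(np.array(p)[:2]-H)[::-1])
t=fray(w,162,65,147);print('tip',t,g(t))
for o in wb(w,*WH,121):
    if abs(o[1][0]-165)<15:print('white',o[1],o[2].mean(0),g(o[2].mean(0)))
h0=wb(w,*OR,147)[0][2];u,s,vt=np.linalg.svd(h0-h0.mean(0),full_matrices=False);print('pointer dir',np.arctan2(*vt[0][::-1]),vt[0])
m=(fray(w,145,72,121)+fray(w,187,70,121))/2;m2=fray(w,152,91,121);print('corners',g(fray(w,145,72,121)),g(m2),(g(fray(w,145,72,121))+g(m2))/2)
```

```text
tip [457.2274523 113.8968712 147.       ] -2.6229377092518726
white [162.  74.] [447.09131025 110.65390948] -2.6442868207161725
white [173. 101.] [457.22161609  86.14831871] -2.4009598797268374
pointer dir -2.7157776815588752 [-0.9107024  -0.41306312]
corners -2.7364902804966826 -2.57710158796592 -2.656795934231301
```

```bash
python3 -c "
from bench import ctrl
print(ctrl.finish_job())"
```

```text
the job is handed in; nothing more can be done
None
```

I turned the pointer onto the white mark, then pushed the clamp lever fully across to its stop. The job was handed in at about 12 s with the arm raised clear of everything; no verdict came back.

**Pointer:** I pushed it clockwise in one sweep and a small final nudge. My last check put the tip at about -2.62 rad and the mark's centreline at about -2.65. That is roughly 3 mm off centre on a 20 mm wide mark. Moving the clamp did not shift it.

**Clamp:** The lever reads about 1.60 and lies over the far rivet. At the stop the force rose to about 16 N with no further motion, and that was the largest reading I saw.

**Grill:** The red mark's measured position stayed within about 1.5 mm during the pointer work. I did not measure it again after the clamp push, where the cover looked unchanged in the last picture. I did not re-measure the tin, matchbox or the other items. The tool did not go near them.

**Disagreements:**
- The shut fingertips measured about 24 mm behind (above) the reported TCP, not 11 mm ahead of it as the text says. My first sideways try passed over the pointer without touching it. I then lowered the tool using the measured tip height.
- A line fitted through the orange pixels in the last view gave -2.72 rad. That fit includes the pointer's side faces, so I trusted the tip position instead.

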